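# Start up the wet glass lap

### The job

Start the glass-grinding lap the safe way by pressing its three controls in turn: first press down the raised end of the big square switch on the mains box so that it flips over, then flip the small narrow rocker on the water pump the same way so that the wheel will not run dry, and only then push the lap's plain round start button fully in and let it come out again. Nothing is to be picked up: do not press the mushroom-headed stop button, do not turn the speed knob, and leave the glass, plaster, jars and other loose things where they stand.

Things in the scene. Friction and masses are not known exactly. Their poses are not given: they have to be found in the camera images.
- mains: mains switch box on the bench, left or right of the lap: grey box 86 x 86 mm, 46 mm high, its top nearly filled by one square white rocker plate 58 x 56 mm. Origin: centre of the underside, below the rocker's pivot; z up; x along the rocker from its raised end (-x, roughly towards the robot) to its low end, yaw within 0.4 rad. A cable reaches 105 mm along +x, 30 mm high
- mains_rocker_press (a point): point to press on the mains rocker: on the upper face of its raised half, 19 mm from the pivot (each half is 29 mm long, 56 mm wide). Off: about 65 mm above the bench, outer edge 68 mm. The raised half drops 5 mm at this point and then lies level at 60 mm, while the other half rises. Moves with the rocker
- mains_rocker (a joint): mains rocker, rad: 0 off (raised half 0.28 rad up), 0.28 on (raised half level). Snap action: about 5.5 N at the press point starts it, less as it goes; past the middle it snaps over by itself and stays. The switch counts as on above 0.24
- pump: water pump on the other side of the lap: grey switch box 80 x 66 mm, 50 mm high, in front; motor and pump head (67 to 73 mm high) behind it, 46 to 174 mm from the origin along +x, then hoses to 230 mm. Origin: at bench level below the rocker's pivot; z up; x along the rocker from its raised end (-x, roughly towards the robot) to its low end, yaw within 0.25 rad
- pump_rocker_press (a point): point to press on the pump's narrow black rocker (50 x 25 mm): on the upper face of its raised half, 16 mm from the pivot (each half is 25 mm long, 25 mm wide). Off: about 69 mm above the bench, outer edge 72 mm. The raised half drops 5 mm at this point and then lies level at 64 mm. Moves with the rocker
- pump_rocker (a joint): pump rocker, rad: 0 off (raised half 0.32 rad up), 0.32 on (raised half level). Snap action: about 4.2 N at the press point starts it; past the middle it snaps over and stays. Counts as on above 0.27
- lap: fixed flat lap: grey sloping control desk 168 x 260 mm nearest the robot, behind it a housing 310 mm wide, 92 mm high, with a round basin (rim 148 mm high) and a steel wheel. Origin: on the bench below the desk's middle; z up, x towards the wheel, yaw within 0.12 rad. The desk's top rises at 0.26 rad along +x, 72 mm high at the origin. In a row on it: start button at y +80 mm, speed knob at 0, stop at -80 mm
- start_top (a point): middle of the top of the start button: flat black cap, 29 mm across, standing 10 mm proud of a steel collar (45 mm across, 12 mm high) on the sloping desk; the cap is 22 mm above the desk. Its z axis is the outward normal of the desk, along which it is pushed in (-z). Moves with the cap
- start (a joint): travel of the start button, m: 0 out, 0.006 fully in; sprung, 1.5 N to start, 5 N fully in, comes out by itself. Counts as pressed beyond 0.004
- stop_top (a point): top of the stop button: black mushroom head 40 mm across, 38 mm above the desk. Not to be pressed
- stop (a joint): travel of the stop button, m: 0 out, 0.005 in, sprung. To stay below 0.002
- speed_mark (a point): pointer on top of the speed knob, 14 mm off its axis, 44 mm above the desk (the knob is a black bar grip 32 mm long, 14 mm wide, on a 34 mm disc, pointing any way). Not to be turned
- glass_blank: loose: green cast-glass block 70 x 100 x 26 mm, in front of the lap's desk; origin at the centre of its underside
- mug: loose: white mug 80 mm across, 88 mm high, handle at its +y; origin at the centre of its underside
- plaster_tile: loose: white plaster relief tile 85 x 120 x 20 mm; origin at the centre of its underside
- grit_jar: loose: white jar with label, 76 mm across, 85 mm high; origin at the centre of its underside
- grit_tub: loose: plain white tub with grey lid, 92 mm across, 75 mm high; origin at the centre of its underside
- green_bottle: loose: green glass bottle 64 mm across, 220 mm high; origin at the centre of its underside
- spray: loose: white spray bottle 84 mm across, 218 mm high; origin at the centre of its underside

How it is judged:
By the outcome, as a careful person would: the job done as asked, in the order asked, and still so for the second after the job is handed in, with the robot touching nothing.
It also fails if it takes over 54 s, if anything falls off the work surface, if the arm or the gripper's body presses on something with over 40 N, if the wrist force passes 120 N, or if a joint passes its speed limit or range.

### The arm

A 6-joint arm with a two-finger parallel gripper is mounted at the origin on the work surface. World frame = base frame: x ahead of the robot, y to its left, z up, the work surface at z = 0. Lengths are in mm, angles in rad, forces in N, time in s.
With the tool pointing down it reaches from about 325 to 750 mm from the base axis. Payload 7.6 kg.
Tool frame: the origin (TCP) lies midway between the tips of the shut fingers; the grasp point (between the pads) lies 19 mm behind it; z points along the fingers, y is the direction in which the jaws open and shut (so a half turn about z gives the same grasp; the last joint's range is limited). The gripper opens to 85 mm and grips with 20 to 120 N. Pads are 22 mm wide; open, the fingers measure 114 mm over their backs; the gripper's body (76 mm by 85 mm) begins 54 mm behind the grasp point. The pads swing forward as they close: fully open they stand 13 mm farther back than shut.
Start: joints at [-1.405, 0.052, 1.401, -0, 1.689, -0.07], TCP at [122.675, -510.489, 210.623] pointing down, gripper open.
Joint ranges: [-2.9, 2.9], [-0.91, 2.17], [0.12, 2.37], [-1.06, 4.2], [0.26, 2.73], [-2.93, 2.93]. Speed limits (rad/s): [2.57, 2.57, 3.01, 3.14, 3.14, 3.14].

### API

Orientations are given as a unit quaternion [x, y, z, w].
In Python, from workcell import manip, vision gives the robot as it stands.
- The arm moves only by the tool jog_arm, never from a script. Its argument "rows" is a list that holds one entry, the list of rows, each a list of 7 numbers: the shift along the tool's x, y, z normalised to -1 to 1, where 1 is 250 mm, then the turn, a rotation vector about the tool's x, y, z normalised to -1 to 1, where 1 is 90 degrees, then the gripper's target within -1 to 1 (shut at 1, half-way at 0, fully open at -1). A call has 1 to 20 rows; each row shifts and turns the commanded pose from where the row before left it, along the tool's axes as they then stand; what a row does not reach is not made up. A row lasts 1/12 s, in which the tool goes at most 41.7 mm and 7.16 degrees, less where a joint would pass 70% of its speed; a pose out of reach is approached as far as the arm can. A call with a number of a shift or a turn outside -1 to 1 is refused whole. A call with a gripper value outside its range is refused whole. The fingers move at their own pace and stop on an object; the grip force is fixed at half the most. Time passes only in rows, so rows that do not move let the fingers close. It gives the time, the measured TCP pose, the force and the opening at its end, in the units of the state.
- manip.state(): the state, without advancing time (a new reading comes with each control period).
- vision.snapshot(name): name is "scene" or "top" or "wrist"; returns a dict with "frame" (384x512x3 uint8, blue, green, red), "camera_matrix" (3x3 intrinsics, pixels), "extrinsics" (4x4, takes a point from camera to world coordinates). Camera axes: x right, y up, looking along -z (the intrinsics and any distortion apply to the point x, -y, -z); pixel columns grow to the right and rows downward; lengths in mm; the calibration is good to about 2 mm. The wrist camera is an equidistant fisheye: a pixel r from the principal point sees the ray r / f radians off the axis. A picture is of the moment at which its call begins. There is no depth.
- manip.finish_job(): hands the job in, once; it reports no verdict.
The state is a dict: "time_s": time; "joints": joint angles; "qvel": joint speeds; "tau": joint torques, N m; "tcp_pos": TCP position; "orientation": TCP orientation; "contact_force": force on the tool from outside, world axes, zero at the start; "ft_torque": the same for the moment, N m; "finger_gap": opening from 0.0 (shut) to 1.0 (fully open).
Only numpy, scipy, OpenCV 4.12 (cv2) and the standard library are available. Lean on these libraries where they do the work, as an engineer would, in place of code of your own. Each camera call takes 0.05 s, during which the arm holds its last target. There are 200 camera calls.

## Working session

There is one attempt and no reset: what is moved stays moved. The work goes in short steps, Python scripts to look and compute and a tool call to move; the robot and the scene stay as the last step left them, time stands still between calls to the robot, and variables do not carry over. Pictures are saved under pics/ and viewed, about 8 in all and at most 12, crops included, and the job is handed in when it is done.

Besides the shell and the picture viewer there is one more tool, called after "Request:" as name([rows], argument=value, ...), one row to a line, values as JSON. jog_arm: Moves the arm, as the interface text tells. Scaled input: -1 to 1 covers 250 mm each way for a shift and 90 degrees each way for a turn. Its arguments: {"type":"object","properties":{"rows":{"type":"array"}},"required":["rows"]}

```bash
mkdir -p pics
cat > h.py <<'E'
import cv2, numpy as np, json
from workcell import manip, vision
def snap(n,f):
    s=vision.snapshot(n); cv2.imwrite(f'pics/{f}.png',s['frame']); np.savez(f'pics/{f}.npz',K=s['camera_matrix'],T=s['extrinsics']); return s['frame']
def ray(f,u,v,fish=False):
    d=np.load(f'pics/{f}.npz'); K,T=d['K'],d['T']
    a=np.array([(u-K[0,2])/K[0,0],(v-K[1,2])/K[1,1]])
    if fish:
        r=np.linalg.norm(a); c=np.array([*(a/r*np.sin(r)),np.cos(r)])
    else: c=np.array([*a,1.])
    return T[:3,3],T[:3,:3]@(c*[1,-1,-1])
def atz(f,u,v,z,fish=False):
    o,d=ray(f,u,v,fish); return o+d*(z-o[2])/d[2]
def tri(*rs):
    A=0;b=0
    for o,d in rs:
        d=d/np.linalg.norm(d);P=np.eye(3)-np.outer(d,d);A=A+P;b=b+P@o
    return np.linalg.solve(A,b)
E
python3 - <<'E'
from h import *
a=snap('top','top0'); b=snap('scene','sc0')
cv2.imwrite('pics/top0b.png',cv2.resize(a,(800,600),interpolation=cv2.INTER_CUBIC))
cv2.imwrite('pics/sc0b.png',cv2.resize(b,(800,600),interpolation=cv2.INTER_CUBIC))
print(manip.state()); print(np.load('pics/top0.npz')['K'],np.load('pics/top0.npz')['T'])
E
```

```text
{'time_s': 0.1, 'joints': array([-1.40530264e+00,  5.27896683e-02,  1.40161131e+00, -1.92431762e-05,
        1.68860147e+00, -7.02872976e-02]), 'qvel': array([ 0.0004572 , -0.00227437, -0.00304756, -0.00093851,  0.00064385,
       -0.00069922]), 'tau': array([ 1.34219721e-03, -3.82582462e+01, -3.60984027e+01, -4.34570950e-05,
        4.75849156e-03, -1.11702391e-05]), 'tcp_pos': array([ 122.61589278, -510.17800467,  209.85435216]), 'orientation': array([ 9.93058846e-01,  1.17616458e-01, -4.30875864e-05, -7.03644598e-04]), 'contact_force': array([-0.5332615 , -0.27595993, -0.00770599]), 'ft_torque': array([0.02333902, 0.01879829, 0.00257456]), 'finger_gap': 1.0002687052284733}
[[382.78461101   0.         260.46012047]
 [  0.         382.78461101 192.25861524]
 [  0.           0.           1.        ]] [[-1.18396101e-03  9.95407732e-01 -9.57185744e-02  3.47638116e+02]
 [-9.99975538e-01 -5.18650735e-04  6.97527206e-03 -9.83953086e+00]
 [ 6.89359523e-03  9.57244914e-02  9.95383996e-01  1.48184887e+03]
 [ 0.00000000e+00  0.00000000e+00  0.00000000e+00  1.00000000e+00]]
```

View pics/top0b.png

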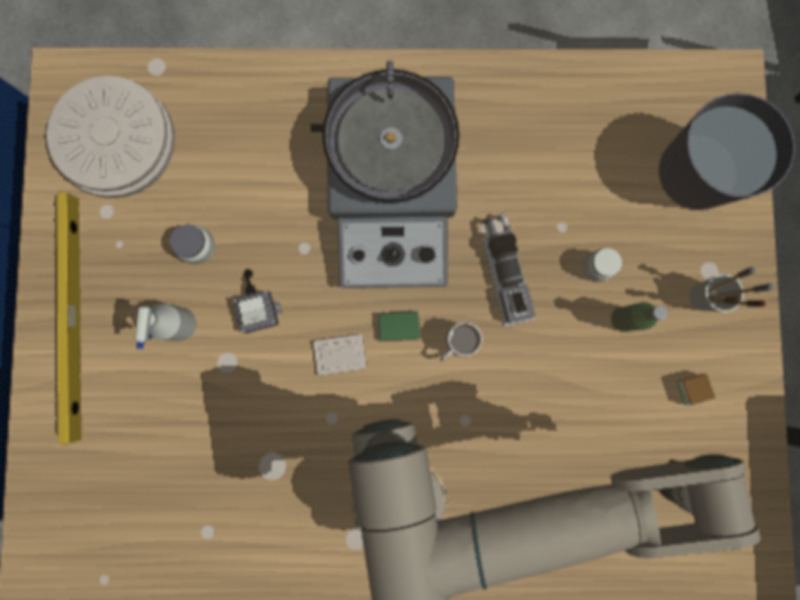

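View pics/sc0b.png

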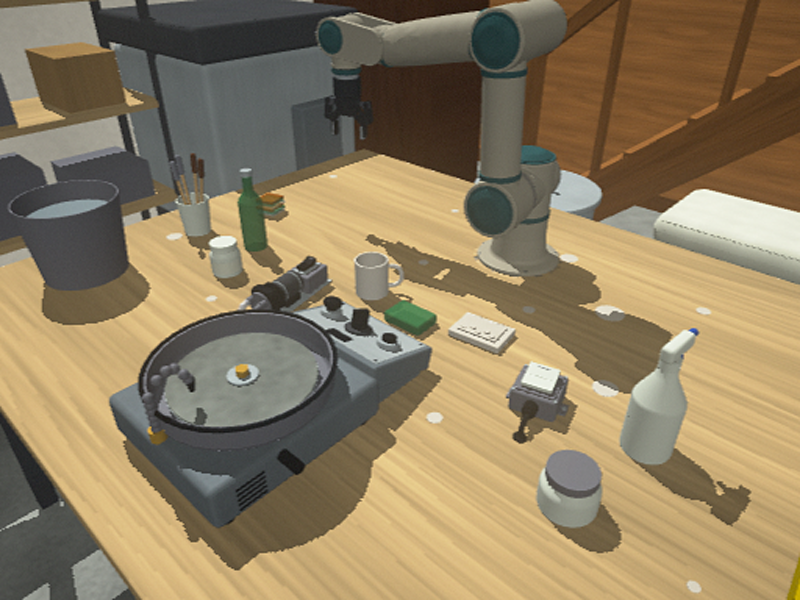

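The overview shows the mains box at about (254,312), the lap desk at (393,253) with its start button on the left at (358,255), and the pump switch at (516,302), all in the 800-px top view. I'll enlarge these three.

Run:
```python
from h import *
a=cv2.imread('pics/top0.png')
def c(x,y,w,h): return cv2.resize(a[y:y+h,x:x+w],None,fx=8,fy=8,interpolation=cv2.INTER_CUBIC)
im=np.hstack([np.vstack([c(140,165,48,50)]),np.vstack([c(305,165,48,50)])])
cv2.imwrite('pics/c1.png',im)   # left: u=140+x/8, v=165+y/8 ; right: u=305+(x-384)/8
cv2.imwrite('pics/c2.png',c(212,135,80,55))
```

```text
(no output)
```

View pics/c1.png

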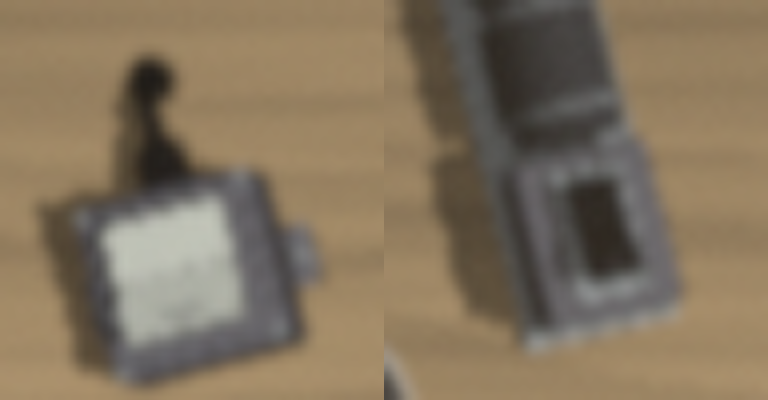

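View pics/c2.png

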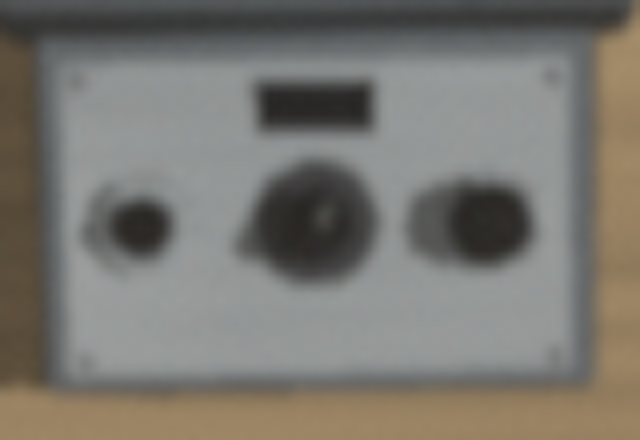

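Crop 1: mains rocker corners are roughly (105,232), (225,195), (245,315), (127,345). The pump rocker corners are (570,182), (617,178), (640,270), (590,280). Crop 2: start cap at (140,227), knob (315,222), stop (488,224).

Run:
```python
from h import *
f='top0'
L=lambda x,y,z: atz(f,140+x/8-.44,165+y/8-.44,z)
R=lambda x,y,z: atz(f,305+(x-384)/8-.44,165+y/8-.44,z)
D=lambda x,y,z: atz(f,212+x/8-.44,135+y/8-.44,z)
def rk(F,c,zl,zh):
    fl,fr=F(*c[0],zl),F(*c[1],zl);nr,nl=F(*c[2],zh),F(*c[3],zh)
    n=(nl+nr)/2;fa=(fl+fr)/2;d=fa-n
    print('near',n.round(1),'far',fa.round(1),'len',np.hypot(*d[:2]).round(1),'yaw',np.arctan2(d[1],d[0]).round(3),'widths',np.linalg.norm(fl-fr).round(1),np.linalg.norm(nl-nr).round(1),'yawW',[np.arctan2(*(-(p-q))[[1,0]]+0).round(3) for p,q in((fl,fr),(nl,nr))])
rk(L,[(105,232),(225,195),(245,315),(127,345)],60,68)
rk(R,[(570,182),(617,178),(640,270),(590,280)],64,72)
s=D(140,227,95);t=D(488,224,110);print('start',s,'stop',t,t-s)
for p,q in[((40,37),(55,385)),((597,37),(592,385))]:print(D(*p,92),D(*q,50))
```

```text
near [433.5 340.8  68. ] far [488.4 353.8  60. ] len 56.3 yaw 0.233 widths 58.0 55.8 yawW [np.float64(-1.268), np.float64(-1.32)]
near [ 458.3 -289.6   72. ] far [ 503.3 -282.    64. ] len 45.7 yaw 0.167 widths 22.1 23.7 yawW [np.float64(-1.486), np.float64(-1.374)]
start [589.02092921  95.39113452  95.        ] stop [587.7897195  -63.48477445 110.        ] [  -1.23120971 -158.87590898   15.        ]
[678.33486991 142.36084625  92.        ] [521.61341364 138.27641335  50.        ]
[ 678.45237467 -114.96520399   92.        ] [ 521.52579226 -114.51335513   50.        ]
```

Request:
jog_arm([
  [[0.12, -0.086, -0.018, 0, 0, 0, 1], [0.12, -0.086, -0.018, 0, 0, 0, 1], [0.12, -0.086, -0.018, 0, 0, 0, 1], [0.12, -0.086, -0.018, 0, 0, 0, 1], [0.12, -0.086, -0.018, 0, 0, 0, 1], [0.12, -0.086, -0.018, 0, 0, 0, 1], [0.12, -0.086, -0.018, 0, 0, 0, 1], [0.12, -0.086, -0.018, 0, 0, 0, 1], [0.12, -0.086, -0.018, 0, 0, 0, 1], [0.12, -0.086, -0.018, 0, 0, 0, 1], [0.12, -0.086, -0.018, 0, 0, 0, 1], [0.045, -0.138, 0, 0, 0, 0, 1], [0.045, -0.138, 0, 0, 0, 0, 1], [0.045, -0.138, 0, 0, 0, 0, 1], [0.045, -0.138, 0, 0, 0, 0, 1], [0.045, -0.138, 0, 0, 0, 0, 1], [0.045, -0.138, 0, 0, 0, 0, 1], [0.045, -0.138, 0, 0, 0, 0, 1], [0.045, -0.138, 0, 0, 0, 0, 1], [0.045, -0.138, 0, 0, 0, 0, 1]],
])

```text
time_s: 1.77
tcp_pos: [413.8, 124.0, 259.8]
orientation: [0.993, 0.118, -0.0, 0.0]
contact_force: [0.9, -0.2, -0.7]
finger_gap: -0.001
```

```bash
cat >> h.py <<'E'
from scipy.spatial.transform import Rotation as Ro
def go(x,y,z,tilt=0,yaw=None):
    s=manip.state(); q=Ro.from_quat(s['orientation']); X=q.as_matrix()
    if yaw is None: yaw=np.arctan2(X[1,0],X[0,0])
    G=Ro.from_euler('z',yaw)*Ro.from_euler('y',-tilt)*Ro.from_euler('x',np.pi)
    d=X.T@(np.array([x,y,z])-s['tcp_pos']); 
    print('t',s['time_s'].__round__(2),'tcp',s['tcp_pos'].round(1),'yaw',yaw.__round__(3),'shift',(d/250).round(4),'rows',(np.linalg.norm(d)/41.7).round(1),'turn',((q.inv()*G).as_rotvec()/(np.pi/2)).round(4),'F',s['contact_force'].round(1),'gap',s['finger_gap'].round(2))
E
python3 -c "
from h import *
go(443.5,343,110,yaw=.25)"
```

```text
Traceback (most recent call last):
  File "h.py", line 25, in go
    print('t',s['time_s'].__round__(2),'tcp',s['tcp_pos'].round(1),'yaw',yaw.__round__(3),'shift',(d/250).round(4),'rows',(np.linalg.norm(d)/41.7).round(1),'turn',((q.inv()*G).as_rotvec()/(np.pi/2)).round(4),'F',s['contact_force'].round(1),'gap',s['finger_gap'].round(2))
                                                                                                                                                                                                                                                      ^^^^^^^^^^^^^^^^^^^^^
AttributeError: 'float' object has no attribute 'round'
```

```bash
sed -i "s/s\['finger_gap'\].round(2)/s['finger_gap']/" h.py
python3 -c "
from h import *
go(443.5,343,150,yaw=.25)"
```

```text
t 1.77 tcp [413.8 124.  259.8] yaw 0.25 shift [ 0.3205 -0.8241  0.4392] rows 5.9 turn [ 0.0001  0.0001 -0.009 ] F [ 0.9 -0.2 -0.7] gap -0.0008339454120915658
```

Request:
jog_arm([
  [[0.0458, -0.1177, 0.0627, 0, 0, 0, 1], [0.0458, -0.1177, 0.0627, 0, 0, 0, 1], [0.0458, -0.1177, 0.0627, 0, 0, 0, 1], [0.0458, -0.1177, 0.0627, 0, 0, 0, 1], [0.0458, -0.1177, 0.0627, 0, 0, 0, 1], [0.0458, -0.1177, 0.0627, 0, 0, 0, 1], [0.0458, -0.1177, 0.0627, 0, 0, 0, 1], [0, 0, 0, 0, 0, 0, 1], [0, 0, 0, 0, 0, 0, 1]],
])

```text
time_s: 2.52
tcp_pos: [443.0, 341.6, 147.9]
orientation: [0.993, 0.119, -0.002, 0.001]
contact_force: [0.7, 0.1, -0.1]
finger_gap: -0.001
```

Run:
```python
from h import *
a=snap('wrist','w1'); cv2.imwrite('pics/w1b.png',cv2.resize(a,(800,600),interpolation=cv2.INTER_CUBIC))
go(443.5,343,66)
d=np.load('pics/w1.npz');K,T=d['K'],d['T']
def proj(p):
    c=T[:3,:3].T@(np.array(p)-T[:3,3])*[1,-1,-1]; n=np.hypot(*c[:2]); th=np.arctan2(n,c[2]); return (np.array([K[0,2]+K[0,0]*th*c[0]/n,K[1,2]+K[1,1]*th*c[1]/n])*800/512).round(0)
for p in [(443.5,343,65),(461,347,60),(433.5,340.8,68),(488.4,353.8,60),manip.state()['tcp_pos']]: print(p,proj(p))
```

```text
t 2.57 tcp [443.6 341.  149.5] yaw 0.237 shift [ 0.0018 -0.0081  0.3342] rows 2.0 turn [0.0007 0.0011 0.    ] F [ 0.2 -1.2  0.4] gap -5.324387726278098e-06
(443.5, 343, 65) [391. 290.]
(461, 347, 60) [391. 257.]
(433.5, 340.8, 68) [390. 309.]
(488.4, 353.8, 60) [391. 207.]
[443.64804202 341.03456964 149.54308046] [396. 360.]
```

View pics/w1b.png

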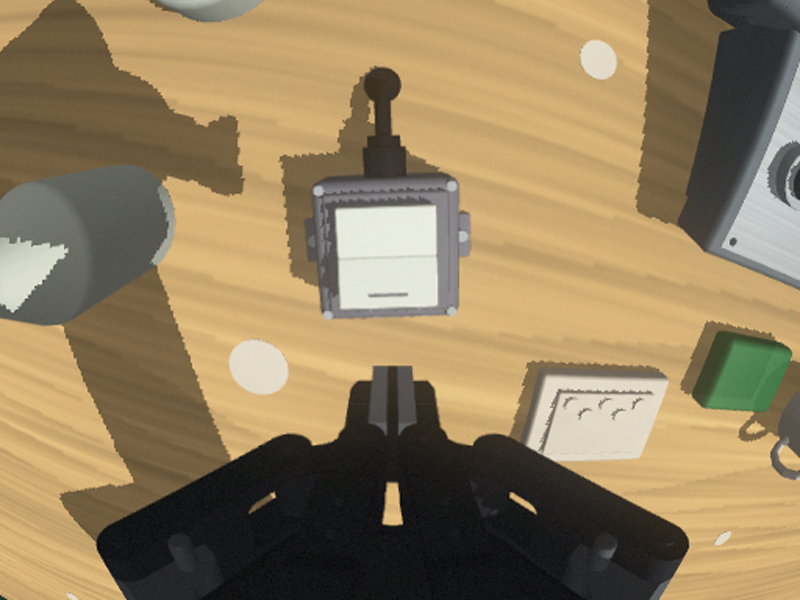

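Wrist view: mains rocker with near edge (389,308), pivot line (387,257) and far edge (386,206), all within 2–4 px of prediction. Pressing now.

Request:
jog_arm([
  [[0, -0.005, 0.099, 0, 0, 0, 1], [0, -0.005, 0.099, 0, 0, 0, 1], [0, 0, 0.099, 0, 0, 0, 1], [0, 0, 0.014, 0, 0, 0, 1], [0, 0, 0.014, 0, 0, 0, 1], [0, 0, 0.014, 0, 0, 0, 1], [0, 0, 0.012, 0, 0, 0, 1], [0, 0, 0, 0, 0, 0, 1]],
])

```text
time_s: 3.23
tcp_pos: [444.0, 343.7, 63.6]
orientation: [0.993, 0.117, 0.001, -0.0]
contact_force: [-0.4, 0.4, -0.7]
finger_gap: -0.003
```

Request:
jog_arm([
  [[0, 0, 0.006, 0, 0, 0, 1], [0, 0, 0.006, 0, 0, 0, 1], [0, 0, 0.006, 0, 0, 0, 1], [0, 0, 0, 0, 0, 0, 1], [0, 0, 0, 0, 0, 0, 1]],
])

```text
time_s: 3.65
tcp_pos: [443.4, 343.6, 58.0]
orientation: [0.993, 0.118, -0.0, 0.0]
contact_force: [0.3, 0.1, -0.3]
finger_gap: -0.0
```

Run:
```python
from h import *
a=snap('wrist','w2'); b=snap('scene','s2')
print(manip.state()['contact_force'],manip.state()['tcp_pos'])
w=cv2.resize(a[60:300,150:350],(500,600),interpolation=cv2.INTER_CUBIC)
c=cv2.resize(b[215:295,315:375],(300,400),interpolation=cv2.INTER_CUBIC); c=np.vstack([c,np.zeros((200,300,3),np.uint8)])
cv2.imwrite('pics/w2b.png',np.hstack([w,c]))
```

```text
[ 0.24312285 -0.82894693  0.08184066] [443.4488167  343.57424975  58.1320162 ]
```

View pics/w2b.png

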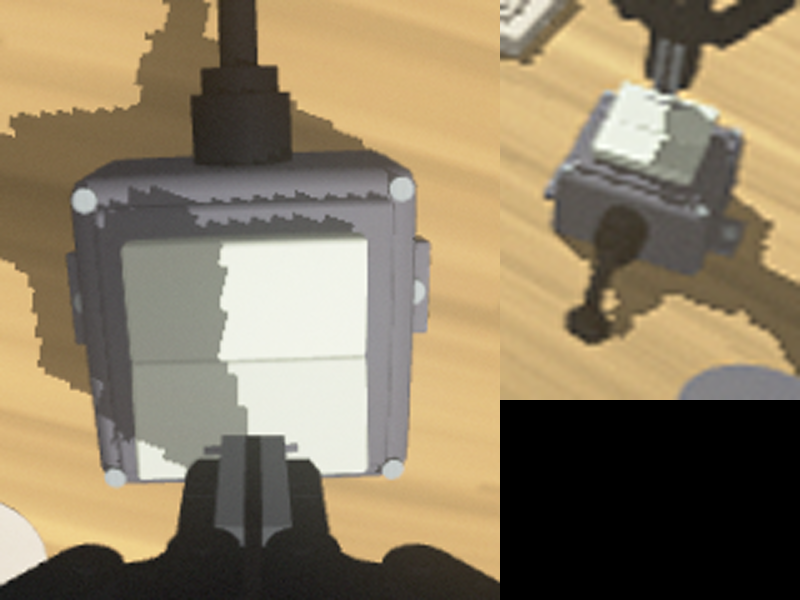

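```bash
cat >> h.py <<'E'
def proj(f,p):
    d=np.load(f'pics/{f}.npz');K,T=d['K'],d['T']
    c=T[:3,:3].T@(np.array(p)-T[:3,3])*[1,-1,-1]; n=np.hypot(*c[:2]); th=np.arctan2(n,c[2]); return np.array([K[0,2]+K[0,0]*th*c[0]/n,K[1,2]+K[1,1]*th*c[1]/n])
E
python3 - <<'E'
from h import *
y=.24;P=np.array([461,347]);e=np.array([np.cos(y),np.sin(y)]);n=np.array([-e[1],e[0]])
print('cam',np.load('pics/w2.npz')['T'][:3,3])
for nm,s,z in [('far60',29,60),('far68',28,68),('piv',0,60),('near60',-29,60),('near68',-28,68)]:
    q=[(proj('w2',[*(P+e*s+n*w),z])-[150,60])*2.5 for w in (28,-28)]
    print(nm,np.round(q).tolist(),'width',np.linalg.norm(q[0]-q[1]).round())
t=manip.state()['tcp_pos']
for dx in (-11,0,11): print(dx,((proj('w2',t+[dx*e[0],dx*e[1],0])-[150,60])*2.5).round())
E
```

```text
cam [523.59655002 363.36435098 221.11966439]
far60 [[132.0, 240.0], [383.0, 239.0]] width 250.0
far68 [[127.0, 253.0], [389.0, 252.0]] width 262.0
piv [[139.0, 361.0], [377.0, 360.0]] width 238.0
near60 [[147.0, 468.0], [370.0, 467.0]] width 223.0
near68 [[142.0, 481.0], [375.0, 480.0]] width 232.0
-11 [255. 464.]
0 [255. 425.]
11 [254. 384.]
```

Run:
```python
from h import *
d=np.load('pics/s2.npz');K,T=d['K'],d['T']
def pp(p):
    c=T[:3,:3].T@(np.array(p)-T[:3,3])*[1,-1,-1]; return ((K@c/c[2])[:2]-[315,215])*5
print('cam',T[:3,3])
y=.24;P=np.array([461,347]);e=np.array([np.cos(y),np.sin(y)]);n=np.array([-e[1],e[0]])
for nm,s,z in [('far60',29,60),('far68',28,68),('piv',0,60),('near60',-29,60),('near68',-28,68)]:
    print(nm,[(pp([*(P+e*s+n*w),z])+[500,0]).round().tolist() for w in (28,-28)])
t=manip.state()['tcp_pos']
for dx in (-11,0,11):
  for dz in (0,10,28): print(dx,dz,(pp(t+[dx*e[0],dx*e[1],dz])+[500,0]).round())
b=cv2.imread('pics/s2.png'); cv2.imwrite('pics/s2b.png',cv2.resize(b[220:270,320:370],(800,800)[:2],interpolation=cv2.INTER_CUBIC)[:600])
```

```text
cam [1255.70255261  740.1106438   755.8367799 ]
far60 [[685.0, 174.0], [587.0, 141.0]]
far68 [[687.0, 161.0], [589.0, 129.0]]
piv [[701.0, 144.0], [604.0, 113.0]]
near60 [[716.0, 115.0], [621.0, 85.0]]
near68 [[717.0, 105.0], [622.0, 75.0]]
-11 0 [669. 103.]
-11 10 [671.  89.]
-11 28 [675.  64.]
0 0 [663. 114.]
0 10 [665. 100.]
0 28 [669.  75.]
11 0 [657. 124.]
11 10 [659. 111.]
11 28 [663.  85.]
```

View pics/s2b.png

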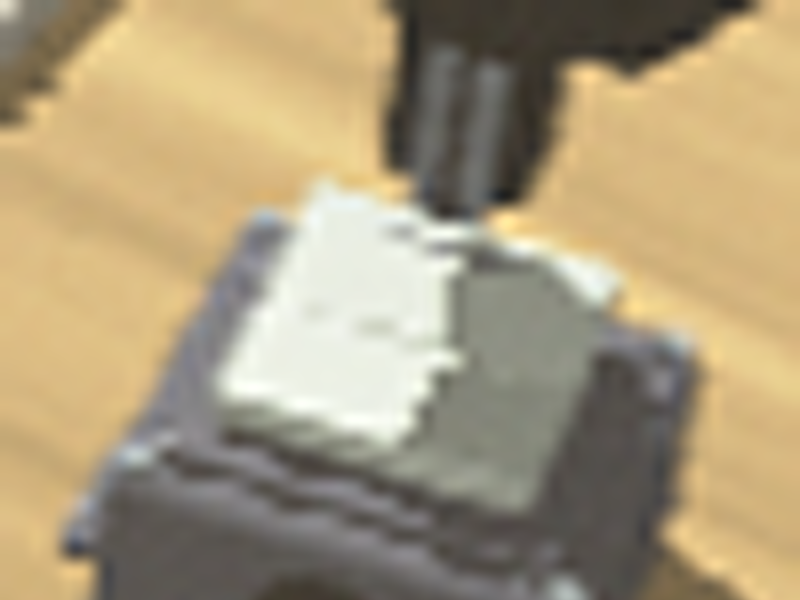

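Run:
```python
from h import *
p=tri(ray('w2',252/2.5+150,437/2.5+60,True),ray('s2',320+455/16,220+212/16)); print(p.round(1))
for f,u,v,fi in(('w2',252/2.5+150,437/2.5+60,True),('s2',320+455/16,220+212/16,False)):
  o,d=ray(f,u,v,fi); print(np.linalg.norm(np.cross(p-o,d/np.linalg.norm(d))).round(2))
print(manip.state()['joints'].round(4), manip.state()['orientation'].round(4))
```

```text
[451.1 346.8  80.5]
0.78
0.78
[ 5.9340e-01  2.5430e-01  1.4867e+00 -1.0000e-04  1.4006e+00  1.9284e+00] [0.9931 0.1176 0.     0.    ]
```

The tip triangulates to z≈80, about 20 mm above the reported TCP. That explains why there was no contact and why the rocker is still off. I'll descend slowly, going by the force reading.

Request:
jog_arm([
  [[0, 0, 0.012, 0, 0, 0, 1], [0, 0, 0.012, 0, 0, 0, 1], [0, 0, 0.012, 0, 0, 0, 1], [0, 0, 0, 0, 0, 0, 1]],
])

```text
time_s: 4.08
tcp_pos: [443.0, 343.2, 48.0]
orientation: [0.993, 0.118, -0.001, 0.0]
contact_force: [0.4, -0.8, -1.0]
finger_gap: 0.001
```

Request:
jog_arm([
  [[0, 0, 0.012, 0, 0, 0, 1], [0, 0, 0, 0, 0, 0, 1]],
])

```text
time_s: 4.25
tcp_pos: [443.4, 343.6, 45.9]
orientation: [0.993, 0.118, -0.0, 0.0]
contact_force: [0.3, 0.7, 3.2]
finger_gap: 0.0
```

Request:
jog_arm([
  [[0, 0, 0.008, 0, 0, 0, 1], [0, 0, 0, 0, 0, 0, 1]],
])

```text
time_s: 4.42
tcp_pos: [443.4, 343.6, 44.0]
orientation: [0.993, 0.118, 0.0, -0.0]
contact_force: [-0.3, -0.0, 0.9]
finger_gap: 0.001
```

Request:
jog_arm([
  [[0, 0, 0.008, 0, 0, 0, 1], [0, 0, 0, 0, 0, 0, 1]],
])

```text
time_s: 4.58
tcp_pos: [443.2, 343.3, 41.5]
orientation: [0.993, 0.118, -0.0, 0.0]
contact_force: [-0.3, 0.1, -0.5]
finger_gap: 0.001
```

Request:
jog_arm([
  [[0, 0, 0.008, 0, 0, 0, 1], [0, 0, 0, 0, 0, 0, 1]],
])

```text
time_s: 4.75
tcp_pos: [443.3, 343.4, 39.5]
orientation: [0.993, 0.118, -0.0, 0.0]
contact_force: [0.4, 0.0, -0.0]
finger_gap: 0.001
```

Request:
jog_arm([
  [[0, 0, 0.006, 0, 0, 0, 1], [0, 0, 0, 0, 0, 0, 1]],
])

```text
time_s: 4.92
tcp_pos: [443.5, 343.6, 39.4]
orientation: [0.993, 0.118, 0.0, 0.0]
contact_force: [-3.5, -2.4, 6.4]
finger_gap: -0.0
```

Request:
jog_arm([
  [[0, 0, -0.1, 0, 0, 0, 1], [0, 0, -0.16, 0, 0, 0, 1], [0, 0, -0.16, 0, 0, 0, 1], [0, 0, 0, 0, 0, 0, 1]],
])

```text
time_s: 5.25
tcp_pos: [446.6, 345.7, 153.1]
orientation: [0.993, 0.118, 0.006, -0.003]
contact_force: [1.4, -0.2, 1.1]
finger_gap: -0.002
```

Run:
```python
from h import *
a=snap('wrist','w3'); b=snap('scene','s3')
w=cv2.resize(a[100:240,180:320],(600,600),interpolation=cv2.INTER_CUBIC)
cv2.imwrite('pics/w3b.png',w)
go(465,-289,110)
y=.24;P=np.array([461,347]);e=np.array([np.cos(y),np.sin(y)]);n=np.array([-e[1],e[0]])
for nm,s,z in [('far60',29,60),('far68',28,68),('piv',0,60),('near60',-29,60),('near68',-28,68)]:
    q=[(proj('w3',[*(P+e*s+n*w),z])-[180,100])*600/140 for w in (28,-28)]
    print(nm,np.round(q).tolist(),'width',np.linalg.norm(q[0]-q[1]).round())
```

```text
t 5.35 tcp [444.4 344.2 145.8] yaw 0.236 shift [-0.5121  2.4822  0.1373] rows 15.2 turn [-0.001  -0.0028  0.    ] F [ 0.4 -0.8  0. ] gap -0.0027251774307413953
far60 [[181.0, 161.0], [456.0, 160.0]] width 275.0
far68 [[177.0, 172.0], [460.0, 171.0]] width 283.0
piv [[185.0, 299.0], [453.0, 298.0]] width 268.0
near60 [[189.0, 429.0], [449.0, 428.0]] width 259.0
near68 [[186.0, 438.0], [453.0, 437.0]] width 267.0
```

View pics/w3b.png

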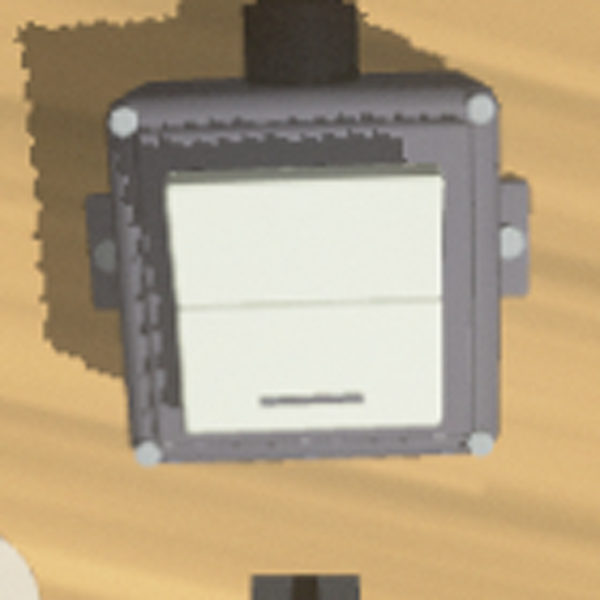

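The mains rocker is on: far half raised, far edge at row ~175 against 172 predicted for on, and a near/far width ratio to match. Next, across to the pump.

Request:
jog_arm([
  [[-0.032, 0.155, 0, 0, 0, 0, 1], [-0.032, 0.155, 0, 0, 0, 0, 1], [-0.032, 0.155, 0, 0, 0, 0, 1], [-0.032, 0.155, 0, 0, 0, 0, 1], [-0.032, 0.155, 0, 0, 0, 0, 1], [-0.032, 0.155, 0, 0, 0, 0, 1], [-0.032, 0.155, 0, 0, 0, 0, 1], [-0.032, 0.155, 0, 0, 0, 0, 1], [-0.032, 0.155, 0, 0, 0, 0, 1], [-0.032, 0.155, 0, 0, 0, 0, 1], [-0.032, 0.155, 0, 0, 0, 0, 1], [-0.032, 0.155, 0, 0, 0, 0, 1], [-0.032, 0.155, 0, 0, 0, 0, 1], [-0.032, 0.155, 0, 0, 0, 0, 1], [-0.032, 0.155, 0, 0, 0, 0, 1], [-0.032, 0.155, 0, 0, 0, 0, 1], [0, 0, 0, 0, 0, 0, 1], [0, 0, 0, 0, 0, 0, 1]],
])

```text
time_s: 6.85
tcp_pos: [462.7, -290.3, 141.2]
orientation: [0.993, 0.116, -0.001, -0.001]
contact_force: [-0.2, -0.2, -0.3]
finger_gap: -0.002
```

Run:
```python
from h import *
a=snap('wrist','w4')
cv2.imwrite('pics/w4b.png',cv2.resize(a[80:240,160:340],(675,600),interpolation=cv2.INTER_CUBIC))
go(465,-289,110)
y=.18;P=np.array([481,-286]);e=np.array([np.cos(y),np.sin(y)]);n=np.array([-e[1],e[0]])
for nm,s,z in [('far64',25,64),('piv',0,64),('near72',-24,72)]:
    q=[(proj('w4',[*(P+e*s+n*w),z])-[160,80])*3.75 for w in (12.5,-12.5)]
    print(nm,np.round(q).tolist())
```

```text
t 6.9 tcp [ 463.  -289.   141.7] yaw 0.234 shift [0.008  0.002  0.1268] rows 0.8 turn [-0.0018  0.0013 -0.    ] F [ 0.1 -0.2  1. ] gap -0.0011644187624231628
far64 [[293.0, 215.0], [408.0, 221.0]]
piv [[288.0, 326.0], [400.0, 332.0]]
near72 [[283.0, 440.0], [395.0, 445.0]]
```

View pics/w4b.png

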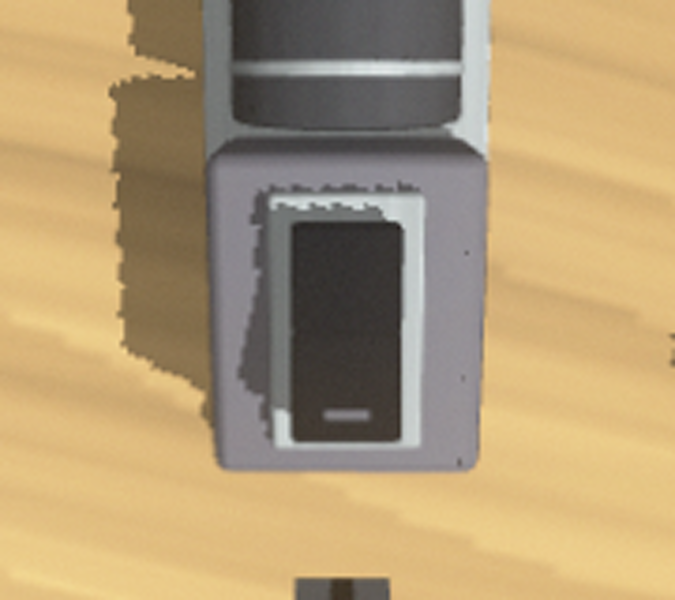

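Pump rocker spans (292–403, 221–441) in the crop, as predicted, and is aligned with the tool. Pressing.

Request:
jog_arm([
  [[0.008, 0.004, 0.11, 0, 0, 0, 1], [0, 0, 0.11, 0, 0, 0, 1], [0, 0, 0.11, 0, 0, 0, 1], [0, 0, 0.012, 0, 0, 0, 1], [0, 0, 0.012, 0, 0, 0, 1], [0, 0, 0, 0, 0, 0, 1]],
])

```text
time_s: 7.4
tcp_pos: [466.5, -289.1, 55.9]
orientation: [0.993, 0.118, 0.0, 0.0]
contact_force: [0.2, -0.2, 0.3]
finger_gap: -0.002
```

Request:
jog_arm([
  [[0, 0, 0.01, 0, 0, 0, 1], [0, 0, 0.008, 0, 0, 0, 1], [0, 0, 0, 0, 0, 0, 1]],
])

```text
time_s: 7.65
tcp_pos: [466.5, -289.9, 51.5]
orientation: [0.993, 0.118, 0.001, 0.001]
contact_force: [-0.5, 1.9, -0.3]
finger_gap: 0.005
```

Request:
jog_arm([
  [[0, 0, 0.008, 0, 0, 0, 1], [0, 0, 0, 0, 0, 0, 1]],
])

```text
time_s: 7.82
tcp_pos: [466.2, -290.1, 49.2]
orientation: [0.993, 0.118, 0.0, 0.001]
contact_force: [0.6, -0.8, 2.4]
finger_gap: -0.002
```

Request:
jog_arm([
  [[0, 0, 0.006, 0, 0, 0, 1], [0, 0, 0, 0, 0, 0, 1]],
])

```text
time_s: 7.98
tcp_pos: [465.9, -289.7, 47.0]
orientation: [0.993, 0.118, 0.0, -0.0]
contact_force: [-0.2, 1.6, -0.5]
finger_gap: 0.001
```

Request:
jog_arm([
  [[0, 0, 0.008, 0, 0, 0, 1], [0, 0, 0.004, 0, 0, 0, 1], [0, 0, 0, 0, 0, 0, 1]],
])

```text
time_s: 8.23
tcp_pos: [465.8, -289.5, 43.5]
orientation: [0.993, 0.118, -0.0, -0.0]
contact_force: [0.4, 0.2, 0.4]
finger_gap: 0.004
```

Request:
jog_arm([
  [[0, 0, 0.006, 0, 0, 0, 1], [0, 0, 0, 0, 0, 0, 1]],
])

```text
time_s: 8.4
tcp_pos: [466.0, -289.7, 43.3]
orientation: [0.993, 0.118, -0.0, 0.0]
contact_force: [-2.8, 2.0, 7.3]
finger_gap: -0.003
```

Request:
jog_arm([
  [[0, 0, -0.1, 0, 0, 0, 1], [0, 0, -0.15, 0, 0, 0, 1], [0, 0, -0.15, 0, 0, 0, 1], [0, 0, 0, 0, 0, 0, 1], [0, 0, 0, 0, 0, 0, 1]],
])

```text
time_s: 8.82
tcp_pos: [467.2, -290.5, 145.5]
orientation: [0.993, 0.118, 0.002, 0.002]
contact_force: [-0.1, 0.7, -0.9]
finger_gap: 0.002
```

Run:
```python
from h import *
a=snap('wrist','w5')
cv2.imwrite('pics/w5b.png',cv2.resize(a[80:240,160:340],(675,600),interpolation=cv2.INTER_CUBIC))
y=.234;P=np.array([481,-286]);e=np.array([np.cos(y),np.sin(y)]);n=np.array([-e[1],e[0]])
for nm,s,z in [('far64',25,64),('far72',24,72),('piv',0,64),('near72',-24,72),('near64',-25,64)]:
    q=[(proj('w5',[*(P+e*s+n*w),z])-[160,80])*3.75 for w in (12.5,-12.5)]
    print(nm,np.round(q).tolist())
# start: real tip = TCP -21 mm along tool z ; so TCP target = cap - 21*n for contact
y=.018; t=.26; N=np.array([-np.sin(t)*np.cos(y),-np.sin(t)*np.sin(y),np.cos(t)]); cap=np.array([589,95.4,93.3])
for h in (60,0,-6): print(h,(cap+N*(h-21)).round(1))
go(*(cap+N*(60-21)),tilt=.26,yaw=.018)
```

```text
far64 [[280.0, 237.0], [393.0, 237.0]]
far72 [[278.0, 248.0], [395.0, 247.0]]
piv [[282.0, 345.0], [391.0, 345.0]]
near72 [[282.0, 456.0], [392.0, 456.0]]
near64 [[283.0, 448.0], [390.0, 447.0]]
60 [579.   95.2 131. ]
0 [594.4  95.5  73. ]
-6 [595.9  95.5  67.2]
t 8.87 tcp [ 466.2 -289.8  143.1] yaw 0.018 shift [ 0.7984 -1.3923  0.0474] rows 9.6 turn [-0.0174  0.1642  0.138 ] F [ 0.3 -0.1 -1.3] gap -0.00047943170156575026
```

View pics/w5b.png

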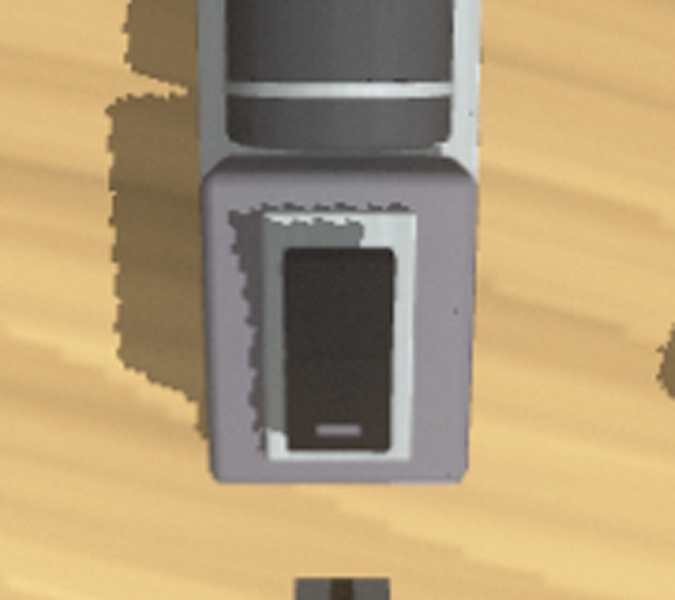

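The pump is on: far edge at row 248, which matches on (247) and not off (237). Moving over the start button and tilting to the desk normal.

Request:
jog_arm([
  [[0.08, -0.139, 0, 0, 0, 0, 1], [0.08, -0.139, 0, 0, 0, 0, 1], [0.08, -0.139, 0, 0, 0, 0, 1], [0.08, -0.139, 0, 0, 0, 0, 1], [0.08, -0.139, 0, 0, 0, 0, 1], [0.08, -0.139, 0, 0, 0, 0, 1], [0.08, -0.139, 0, 0, 0, 0, 1], [0.08, -0.139, 0, 0, 0, 0, 1], [0.08, -0.139, 0, 0, 0, 0, 1], [0.08, -0.139, 0, 0, 0, 0, 1], [0, 0, 0, -0.006, 0.055, 0.046, 1], [0, 0, 0, -0.006, 0.055, 0.046, 1], [0, 0, 0, -0.006, 0.055, 0.046, 1], [0, 0, 0, 0, 0, 0, 1], [0, 0, 0, 0, 0, 0, 1]],
])

```text
time_s: 10.12
tcp_pos: [577.7, 94.9, 140.8]
orientation: [0.992, 0.01, 0.127, -0.001]
contact_force: [1.0, -0.2, 1.0]
finger_gap: 0.002
```

Run:
```python
from h import *
a=snap('wrist','w6')
cv2.imwrite('pics/w6b.png',cv2.resize(a,(800,600),interpolation=cv2.INTER_CUBIC))
go(594.4,95.5,73,tilt=.26,yaw=.018)
print('tool z',Ro.from_quat(manip.state()['orientation']).as_matrix()[:,2])
print(proj('w6',[589,95.4,93.3])*800/512, proj('w6',[589-4,-63.5,108])*800/512)
```

```text
t 10.17 tcp [578.8  94.8 141.9] yaw 0.018 shift [-0.0098 -0.0016  0.2823] rows 1.7 turn [0.     0.0018 0.0012] F [ 0.7 -0.1  0.5] gap 0.00037166569780393185
tool z [ 0.25433031  0.00453805 -0.96710677]
[392.11363178 316.28245682] [688.42235555 329.32570182]
```

View pics/w6b.png

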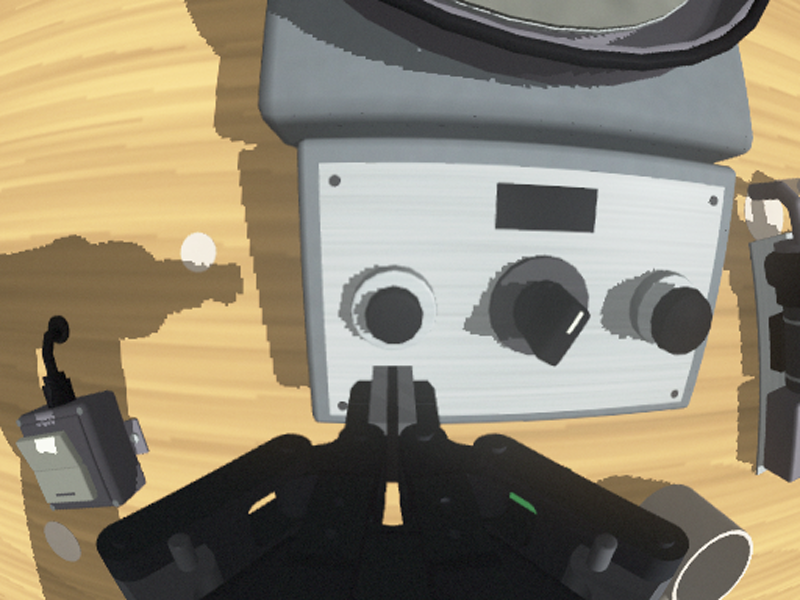

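Start cap at (394,314), 2 px from the predicted spot. Pressing along the normal.

Request:
jog_arm([
  [[-0.005, 0, 0.08, 0, 0, 0, 1], [-0.004, 0, 0.1, 0, 0, 0, 1], [0, 0, 0.068, 0, 0, 0, 1], [0, 0, 0, 0, 0, 0, 1]],
])

```text
time_s: 10.5
tcp_pos: [591.8, 94.5, 77.5]
orientation: [0.992, 0.009, 0.126, -0.001]
contact_force: [-0.3, 0.5, -0.1]
finger_gap: -0.002
```

Request:
jog_arm([
  [[0, 0, 0.012, 0, 0, 0, 1], [0, 0, 0.012, 0, 0, 0, 1], [0, 0, 0, 0, 0, 0, 1]],
])

```text
time_s: 10.75
tcp_pos: [595.3, 95.1, 77.2]
orientation: [0.991, 0.009, 0.13, -0.001]
contact_force: [-0.3, 0.0, -0.0]
finger_gap: 0.004
```

Request:
jog_arm([
  [[0, 0, 0.01, 0, 0, 0, 1], [0, 0, 0, 0, 0, 0, 1]],
])

```text
time_s: 10.92
tcp_pos: [595.6, 95.2, 74.5]
orientation: [0.991, 0.009, 0.13, -0.001]
contact_force: [-0.8, 0.4, -0.2]
finger_gap: 0.002
```

Request:
jog_arm([
  [[0, 0, 0.008, 0, 0, 0, 1], [0, 0, 0, 0, 0, 0, 1]],
])

```text
time_s: 11.08
tcp_pos: [596.1, 95.3, 72.5]
orientation: [0.991, 0.009, 0.13, -0.001]
contact_force: [-0.7, 0.9, 1.9]
finger_gap: 0.002
```

Request:
jog_arm([
  [[0, 0, 0.006, 0, 0, 0, 1], [0, 0, 0, 0, 0, 0, 1]],
])

```text
time_s: 11.25
tcp_pos: [596.5, 95.3, 71.0]
orientation: [0.991, 0.009, 0.13, -0.001]
contact_force: [-0.6, 0.2, 3.6]
finger_gap: 0.0
```

Request:
jog_arm([
  [[0, 0, 0.008, 0, 0, 0, 1], [0, 0, 0, 0, 0, 0, 1]],
])

```text
time_s: 11.42
tcp_pos: [597.1, 95.3, 69.0]
orientation: [0.991, 0.009, 0.13, -0.001]
contact_force: [-1.0, -0.2, 4.2]
finger_gap: 0.002
```

Request:
jog_arm([
  [[0, 0, 0.008, 0, 0, 0, 1], [0, 0, 0, 0, 0, 0, 1]],
])

```text
time_s: 11.58
tcp_pos: [597.4, 95.3, 68.4]
orientation: [0.991, 0.009, 0.13, -0.001]
contact_force: [-7.5, -0.0, 14.4]
finger_gap: 0.001
```

Request:
jog_arm([
  [[0, 0, 0.006, 0, 0, 0, 1], [0, 0, 0, 0, 0, 0, 1]],
])

```text
time_s: 11.75
tcp_pos: [597.5, 95.3, 68.2]
orientation: [0.991, 0.009, 0.13, -0.001]
contact_force: [-16.6, -0.5, 21.9]
finger_gap: -0.0
```

Bottomed out firmly at the end of its travel (force well above 5 N). Retracting along the normal, then a final look.

Request:
jog_arm([
  [[0, 0, -0.04, 0, 0, 0, 1], [0, 0, -0.12, 0, 0, 0, 1], [0, 0, -0.15, 0, 0, 0, 1], [0, 0, -0.15, 0, 0, 0, 1], [0, 0, 0, 0, 0, 0, 1], [0, 0, 0, 0, 0, 0, 1], [0, 0, 0, 0, 0, 0, 1]],
])

```text
time_s: 12.33
tcp_pos: [567.5, 94.7, 175.2]
orientation: [0.992, 0.009, 0.129, -0.001]
contact_force: [0.2, 0.2, -0.5]
finger_gap: 0.001
```

Run:
```python
from h import *
b=snap('scene','s7'); cv2.imwrite('pics/s7b.png',cv2.resize(b[130:290,140:380],(800,533),interpolation=cv2.INTER_CUBIC))
s=manip.state();print(s['tcp_pos'],s['contact_force'],np.abs(s['qvel']).max())
```

```text
[567.25638948  94.59707551 174.24086342] [-0.3219478  -0.73175785 -1.03373891] 0.014076026375452924
```

View pics/s7b.png

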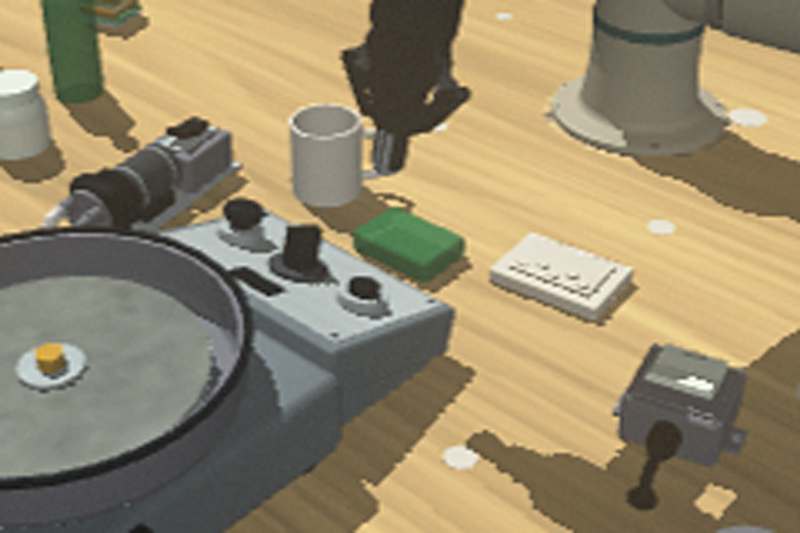

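The picture shows the gripper clear of everything, with its tip at (390,165) in front of the mug. The start cap at (365,288) is standing proud again, both rockers are over, and the loose things are where they were. Handing in.

```bash
python3 -c "
from h import *
print(manip.finish_job())"
```

```text
the job is handed in; nothing more can be done
None
```

I pressed all three controls in the order you gave and handed the job in at about 12.4 s. The hand-in reported no verdict.

- **Mains rocker:** pressed until it snapped over and seated. A close wrist picture afterwards showed it on, with the far half raised.
- **Pump rocker:** pressed until it snapped over and seated. A close wrist picture matched the on position within about 1 px.
- **Start button:** pushed in along the desk's normal until it bottomed. The force rose to about 27 N, well above the 5 N needed, and I then released it. The last picture shows the cap standing proud again.

**Disagreement:** the real fingertips sit about 21 mm behind the reported TCP. My first try on the mains rocker therefore stopped short without touching anything. I found this by triangulating the tip and finished all three presses by the force reading.

In the last picture the loose things stood where they were, the stop button and speed knob looked untouched, and the arm was clear with no contact force.

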